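Load a battery pack into its charging cradle

TASK

Put the cordless blender's battery pack on charge: with its contact end tilted down, slide that end under the cradle's hood, push it in against the sprung contacts as far as it goes, and still pushing lower the other end behind the front sill so that the pack lies flat and the spring holds it against the sill. Do not force it, let go, and leave the other things on the worktop undisturbed.

Things in the scene. Friction and masses are not known exactly. Their poses are not given: they have to be found in the camera images.
- battery_pack: grey block, 150 long (x) x 54 wide (y) x 48 high (z) mm, 0.24 to 0.5 kg, loose on the worktop. Origin: centre of its underside. +x end: contact end (brass strips); orange band near the other end (the heel). Grasp across the 54 mm width near the middle, from above. Contact end starts pointing to the robot's left within 40 degrees (the cradle's hood: within 20).
- pack_contacts (a point): centre of the brass contacts on the pack's +x end face, 75 mm from the pack's origin along its x and 17 mm above its underside
- charging_cradle: white charging cradle, fixed. Frame: x points from the low front sill to the hood, z up, origin on the worktop below the seated pack's centre. Base plate x -96 to 114 mm, 88 wide, its top (the bay floor) 12 mm above the worktop; sides open except at the hood. Seated: pack origin at (0, 0, 12) mm in this frame, pack x along cradle x, level, heel against the sill.
- sill_inner (a point): middle of the black front sill's top edge on the hood side, at x = -75 mm, 24 mm above the worktop. The sill is 12 mm thick (x -87 to -75 mm), 60 wide, 12 high above the bay floor. Level and raised over the sill the pack does not fit under the hood: it goes in with the contact end 6 degrees lower than the heel (5 to 7), just above the bay floor, until the heel is past the sill.
- hood_lip (a point): middle of the lower front edge of the hood (overhang), at x = 46 mm in the cradle's frame, 57 mm above the bay floor (9 more than the pack is high). The hood runs from here to a back wall at x = 101 mm; its top is 66 mm above the bay floor. Cheeks under it (from x = 40) stand 60 mm apart; 34 mm high guides flare outward in front of them, x = 40 to about 14 mm.
- contact_plunger (a joint): sprung contact plate under the hood, 0 (out, face at x = 65 mm in the cradle's frame, 6 to 28 mm above the bay floor) to 0.0145 m (pressed in +x, hard stop). Pushes back with 4 N at 0, 9 N at 0.010 (pack seated), 11 N at 0.0145. The tilted pack's heel clears the sill only in the last 2 mm before that stop: push until it is felt. Let go before the heel is down behind the sill, the pack is pushed out again.
- tall_glass: clear drinking glass, 69 mm across, 148 high, a bystander at the back; origin under its centre
- jam_jar: jam jar with a white lid, 75 mm across, 112 high, a bystander on the right; origin under its centre
- yoghurt_pot: white yoghurt pot, 72 mm across, 71 high, a bystander on the left beyond the cradle's hood; origin under its centre
- matchbox: matchbox, 36 x 53 x 15 mm, a bystander behind the gap between pack and cradle; origin under its centre
- spice_jar: spice jar with a yellow lid, 45 mm across, 100 high, a bystander at the back; origin under its centre
- teaspoon: steel teaspoon, 130 x 27 x 11 mm, a bystander at the front right; origin under its centre
There are look-alikes about, which are no part of the job. Leave any purple look-alike of the battery_pack alone.

How it is judged:
At the end, for the whole second after the job is handed in: The pack lies in the cradle, contact end under the hood: its origin within 4 mm along and 4.5 mm across of the seated place and within 3 mm of the bay floor, level with the cradle within 0.035 rad, the plunger pressed 6 to 14 mm by it, and at rest (x of battery_pack in the frame of charging_cradle between -0.004 and 0.004 m and y of battery_pack in the frame of charging_cradle between -0.0045 and 0.0045 m and z of battery_pack in the frame of charging_cradle between 0.009 and 0.015 m and angle between the z axis of battery_pack and the z axis of charging_cradle, either way round below 0.035 rad and x of pack_contacts in the frame of charging_cradle above 0.07 m and value of joint contact_plunger between 0.006 and 0.014 m and linear speed of battery_pack below 0.02 m/s); the robot touches nothing.
It fails at once if a bystander is shifted by more than 30 mm or an upright one is knocked over (distance of any of tall_glass, jam_jar, yoghurt_pot, matchbox, spice_jar, teaspoon from where it was at the start of the episode above 0.03 m or angle between any of tall_glass, jam_jar, yoghurt_pot, spice_jar's own z axis and vertical above 0.5 rad).
It fails at once if the pack is forced: more than 80 N between pack and cradle (contact force between battery_pack and charging_cradle above 80 N).
It also fails if it takes over 45 s, if anything falls off the work surface, if the arm or the gripper's body presses on something with over 40 N, if the wrist force passes 120 N, or if a joint passes its speed limit or range.

ROBOT

A 7-joint arm with a two-finger parallel gripper is mounted at the origin on a cart in front of the work surface, level with it; the furniture and walls round the work are solid. World frame = base frame: x ahead of the robot, y to its left, z up, the work surface at z = 0. Lengths are in m, angles in rad, forces in N, time in s.
With the tool pointing down it reaches from about 0.425 to 0.925 m from the base axis. Payload 6.8 kg.
Tool frame: the origin (TCP) lies on the centre line of the jaws, within the pads' length; the fingertips stand 19 mm ahead of it and the grasp point (between the pads) is the TCP; z points along the fingers, y is the line along which they close (so a half turn about z gives the same grasp; the last joint's range is limited). The gripper opens to 85 mm and grips with 20 to 120 N. Pads are 22 mm wide; open, the fingers measure 114 mm over their backs; the gripper's body (76 mm by 85 mm) begins 54 mm behind the grasp point. The pads swing forward as they close: fully open they stand 13 mm farther back than shut.
Start: joints at [1.084, 0.477, 0.022, 1.555, -0.011, 1.109, -0.083], TCP at [0.25, -0.627, 0.25] pointing down, gripper open.
Joint ranges: [-2.96, 2.96], [-0.34, 2.1], [-1.41, 1.46], [0.24, 2.44], [-1.37, 4.51], [0.17, 1.92], [-2.96, 2.96]. Speed limits (rad/s): [2.39, 2.39, 3.14, 3.14, 3.14, 3.14, 3.14].

INTERFACE

Orientations are given as a rotation vector (axis times angle).
In Python, from bench import r gives the robot as it stands. The module is installed in compiled form; this text tells all that it offers.
- The arm moves only by the tool arm_command, never from a script. Its argument "rows" is a list of rows, each an object of numbers: "fingers": the opening, from -1 (shut) to 1 (fully open); "x", "y", "z": the shift along the tool's x, y, z in m; "ax", "ay", "az": the turn, a rotation vector about the tool's x, y, z in degrees. In form: [{"fingers": .., "x": .., "y": .., "z": .., "ax": .., "ay": .., "az": ..}, ...]. A call has 1 to 10 rows; each row shifts and turns the commanded pose from where the row before left it, along the tool's axes as they then stand; what a row does not reach is not made up. A row lasts 1/12 s, in which the tool goes at most 41.7 mm and 7.16 degrees, less where a joint would pass 70% of its speed; a pose out of reach is approached as far as the arm can. A call is refused whole if a number of a shift passes 0.0417 or a number of a turn 7.16, either way. A call with a gripper value outside its range is refused whole. The fingers move at their own pace and stop on an object; "grip_force" is the grip in N (left out, the last holds). Time passes only in rows, so rows that do not move let the fingers close. It gives the time, the measured TCP pose, the force, the opening and the grip force at its end, in the units of the state.
- r.get_obs(): the state, without advancing time (a new reading comes with each control period).
- r.grab_frame(name): name is "scene" or "top" or "wrist"; returns a dict with "frame" (384x512x3 uint8, red, green, blue), "depth" (384x512 float32, m along the optical axis (not along the pixel's ray), 0 where there is no reading), "K" (3x3 intrinsics, pixels), "world_from_camera" (4x4, takes a point from camera to world coordinates). Camera axes: x right, y down, z forward; pixel columns grow to the right and rows downward; lengths in m; the calibration is good to about 2 mm. A picture is of the moment at which its call begins.
- r.hand_in(): hands the job in; it is judged then, once.
The state is a dict: "clock": time; "joints": joint angles; "qvel": joint speeds; "tau": joint torques, N m; "tcp_pos": TCP position; "orientation": TCP orientation; "contact_force": force on the tool from outside, world axes, zero at the start; "moment": the same for the moment, N m; "grip_width": finger opening in m; "gripper_force": force on a finger pad.
Only numpy, scipy, OpenCV 4.12 (cv2) and the standard library are available. Lean on these libraries where they do the work, as an engineer would, in place of code of your own. Each camera call takes 0.05 s, during which the arm holds its last target. There are 200 camera calls.

## Working session

There is one attempt and no reset: what is moved stays moved. The work goes in short steps, Python scripts to look and compute and a tool call to move; the robot and the scene stay as the last step left them, time stands still between calls to the robot, and variables do not carry over. Pictures are saved under pics/ and viewed, at most 10 in all, crops included, and the job is handed in when it is done.

Besides the shell and the picture viewer there is one more tool, called after ">>>" by a JSON object that holds its "method" and its "body", one argument or row to a line. arm_command: Moves the arm, as the interface text tells. Its arguments: {"type":"object","properties":{"rows":{"type":"array"},"grip_force":{"type":"number"}},"required":["rows"]}

```bash
mkdir -p pics
cat > h.py <<'E'
import numpy as np, cv2, sys
from bench import r
from scipy.spatial.transform import Rotation as R
def grab(n,f):
    d=r.grab_frame(n); np.savez(f'{f}.npz',**d); cv2.imwrite(f'pics/{f}.png',cv2.cvtColor(d['frame'],cv2.COLOR_RGB2BGR)); return d
def pts(d,uv):
    K=d['K'];T=d['world_from_camera'];o=[]
    for u,v in uv:
        w=d['depth'][max(0,int(v)-1):int(v)+2,max(0,int(u)-1):int(u)+2]; z=np.median(w)
        p=np.array([(u-K[0,2])/K[0,0]*z,(v-K[1,2])/K[1,1]*z,z,1]); o.append((T@p)[:3])
    return np.array(o)
E
python3 - <<'E'
from h import *
np.set_printoptions(precision=4,suppress=True)
for n in("top","scene"): d=grab(n,n+"0"); print(d['K'],d['world_from_camera'])
o=r.get_obs(); print(o)
a=cv2.imread('pics/top0.png'); cv2.imwrite('pics/top0b.png',cv2.resize(a,(800,600),interpolation=cv2.INTER_CUBIC))
E
```

```text
[[355.7756   0.     259.5148]
 [  0.     355.7756 192.5016]
 [  0.       0.       1.    ]] [[ 0.0289 -0.995   0.0953  0.4043]
 [-0.9996 -0.0282  0.0091 -0.0252]
 [-0.0064 -0.0955 -0.9954  1.2105]
 [ 0.      0.      0.      1.    ]]
[[352.0828   0.     259.733 ]
 [  0.     352.0828 192.0229]
 [  0.       0.       1.    ]] [[-0.8784 -0.3494  0.3263  0.1636]
 [-0.478   0.6466 -0.5944  0.6642]
 [-0.0033 -0.6781 -0.735   0.9205]
 [ 0.      0.      0.      1.    ]]
{'clock': 0.1, 'joints': array([ 1.0839,  0.4777,  0.0224,  1.5564, -0.0115,  1.1093, -0.0831]), 'qvel': array([-0.0012, -0.0019,  0.0015, -0.0009,  0.0009, -0.0008, -0.0012]), 'tau': array([  0.0052, -59.7754,   1.6144, -28.1952,   0.0129,   0.005 ,
        -0.    ]), 'tcp_pos': array([ 0.2494, -0.6267,  0.2494]), 'orientation': array([-3.0839, -0.5913,  0.0007]), 'contact_force': array([-0.2338, -0.4887,  0.913 ]), 'moment': array([-0.0024, -0.0033,  0.0274]), 'gripper_force': 0.0, 'grip_width': 0.08579538127032992}
```

View pics/top0b.png

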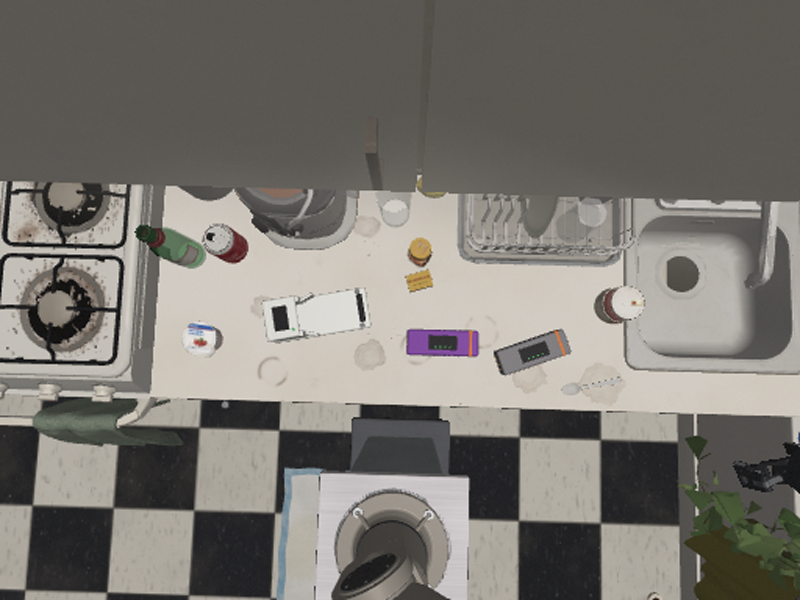

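View pics/scene0.png

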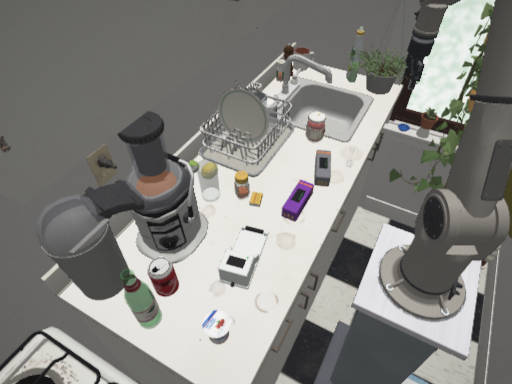

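Candidates in top0b: the grey block with an orange band on its right end at (532,351), and the purple look-alike at (442,343). I choose the grey one. The cradle is at (318,314), with its hood on the left and its black sill on the right at (362,308). A close crop will check this.

Run:
```python
import cv2,numpy as np
a=cv2.imread('pics/top0.png')
A=cv2.resize(a[175:245,160:260],(800,560),interpolation=cv2.INTER_CUBIC)[0:560]
B=cv2.resize(a[195:250,305:385],(800,550),interpolation=cv2.INTER_CUBIC)
cv2.imwrite('pics/c1.png',A);cv2.imwrite('pics/c2.png',B)
```

```text
(no output)
```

View pics/c1.png

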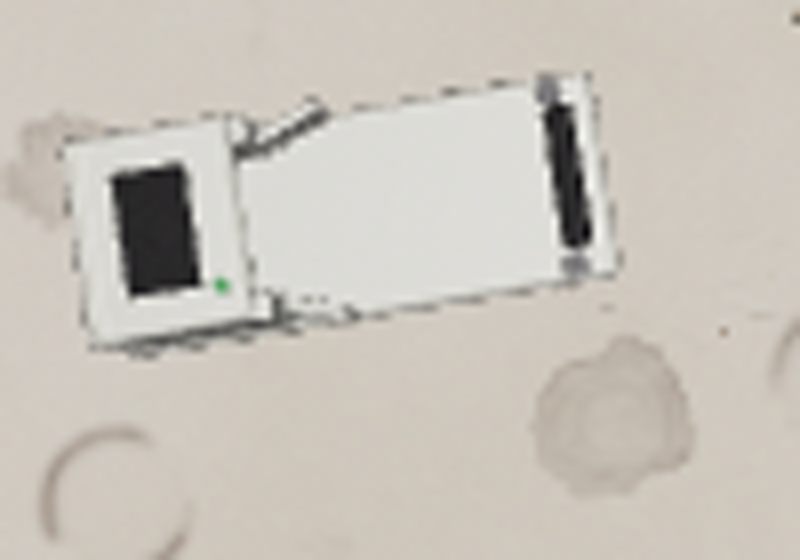

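View pics/c2.png

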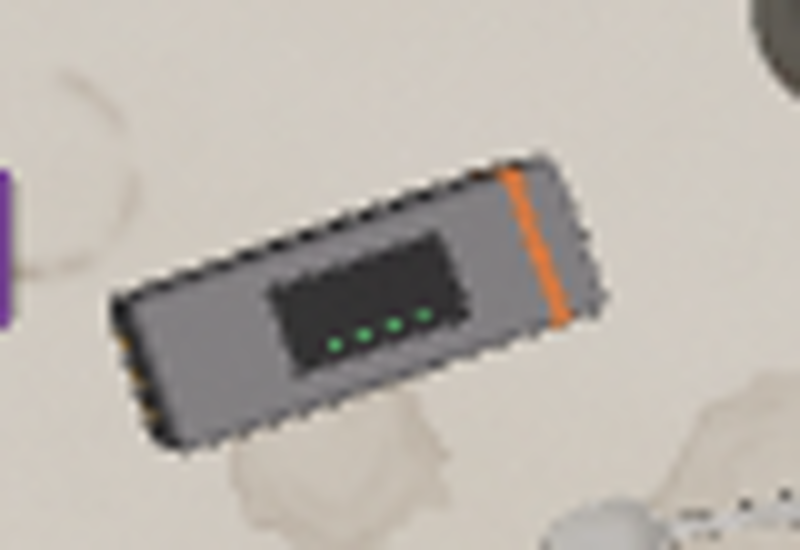

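```bash
cat >> h.py <<'E'
def ray(d,uv,z):
    K=d['K'];T=d['world_from_camera'];uv=np.atleast_2d(uv).astype(float)
    c=np.c_[(uv[:,0]-K[0,2])/K[0,0],(uv[:,1]-K[1,2])/K[1,1],np.ones(len(uv))]@T[:3,:3].T
    o=T[:3,3]; return o+c*((z-o[2])/c[:,2])[:,None]
def cloud(d):
    v,u=np.mgrid[0:384,0:512];z=d['depth'];K=d['K'];T=d['world_from_camera']
    return np.stack([(u-K[0,2])/K[0,0]*z,(v-K[1,2])/K[1,1]*z,z],-1)@T[:3,:3].T+T[:3,3]
def rect(P,zlo,zhi,c,rad):
    m=(P[...,2]>zlo)&(P[...,2]<zhi)&(np.hypot(P[...,0]-c[0],P[...,1]-c[1])<rad)
    q=P[m]; b=cv2.minAreaRect((q[:,:2]*1000).astype(np.float32)); return b,len(q),np.median(q[:,2])
E
python3 - <<'E'
from h import *
np.set_printoptions(precision=4,suppress=True)
d=np.load('top0.npz'); d={k:d[k] for k in d}
f=lambda p,s,o:(np.array(p)/s+np.array(o)-0.5+0.0)
pk=f([(140,300),(190,447),(603,305),(548,157)],10,(305,195))
w=ray(d,pk,.048);print('pack',w,w.mean(0))
P=cloud(d);print(rect(P,.035,.06,w.mean(0),.11))
s=f([(543,108),(567,247),(568,100),(592,243)],8,(160,175));w=ray(d,s,.024);print('sill',w)
h=f([(62,145),(92,348),(230,118),(255,318)],8,(160,175));w2=ray(d,h,.078);print('hood',w2)
print(rect(P,.068,.09,w2.mean(0),.09))
b=f([(590,75),(618,268)],8,(160,175));print('base front',ray(d,b,.012))
print(pts(d,s.tolist()+h.tolist()))
E
```

```text
pack [[ 0.4165 -0.2093  0.048 ]
 [ 0.3696 -0.2261  0.048 ]
 [ 0.4193 -0.3595  0.048 ]
 [ 0.4668 -0.3416  0.048 ]] [ 0.4181 -0.2841  0.048 ]
(((417.6114501953125, -283.6646423339844), (54.040931701660156, 150.96160888671875), 20.752521514892578), 769, np.float64(0.04781063154059906))
sill [[0.53   0.0939 0.024 ]
 [0.4719 0.0817 0.024 ]
 [0.5337 0.0835 0.024 ]
 [0.4739 0.0713 0.024 ]]
hood [[0.5039 0.2805 0.078 ]
 [0.4233 0.2642 0.078 ]
 [0.5167 0.2137 0.078 ]
 [0.437  0.1999 0.078 ]]
(((471.05126953125, 238.88340759277344), (84.2210464477539, 74.2309341430664), 10.713860511779785), 565, np.float64(0.07767700148486911))
base front [[0.5459 0.0757 0.012 ]
 [0.4644 0.0609 0.012 ]]
[[ 0.5312  0.095   0.0123]
 [ 0.4726  0.0827  0.0121]
 [ 0.535   0.0846  0.012 ]
 [ 0.4739  0.0713  0.0232]
 [ 0.5108  0.3015  0.0001]
 [ 0.4246  0.2843 -0.0006]
 [ 0.5242  0.2297  0.0024]
 [ 0.4372  0.2009  0.073 ]]
```

Crop c1 shows the cradle: hood at left (160,225), black sill at right (568,175). Crop c2 shows the grey pack: brass strips at left (135,380), orange band at right (535,245). Pack origin comes out at (0.418, -0.284) with yaw 110.7°, and its measured size of 151 x 54 mm matches. Cradle origin is about (0.4866, 0.162) with yaw 100.8°.

```bash
cat >> h.py <<'E'
def down(yaw,pitch=0):
    x=np.array([np.cos(yaw),np.sin(yaw),0]);z=np.array([0,0,-1.])
    M=np.c_[x,np.cross(z,x),z]; return R.from_matrix(M)*R.from_euler('y',-pitch)
def plan(p1,R1,n,p0=None,R0=None):
    if p0 is None:
        o=r.get_obs();p0=o['tcp_pos'];R0=R.from_rotvec(o['orientation'])
    p1=np.array(p1);rel=(R0.inv()*R1).as_rotvec();p=p0.copy();Rc=R0
    print('err',np.round(p1-p0,4),np.round(np.degrees(rel),2))
    for i in range(n):
        Rn=R0*R.from_rotvec(rel*(i+1)/n);t=Rc.inv().apply((p1-p0)/n);a=np.degrees((Rc.inv()*Rn).as_rotvec())
        print(dict(zip(('x','y','z','ax','ay','az'),[*t.round(4).tolist(),*a.round(2).tolist()])));Rc=Rn
E
python3 - <<'E'
from h import *
plan([.4233,-.298,.13],down(np.radians(110.7)),14)
E
```

```text
err [ 0.1739  0.3287 -0.1194] [-8.000e-02 -6.000e-02 -8.899e+01]
{'x': 0.0202, 'y': -0.0172, 'z': 0.0086, 'ax': -0.01, 'ay': -0.0, 'az': -6.36}
{'x': 0.022, 'y': -0.0149, 'z': 0.0086, 'ax': -0.01, 'ay': -0.0, 'az': -6.36}
{'x': 0.0235, 'y': -0.0123, 'z': 0.0085, 'ax': -0.01, 'ay': -0.0, 'az': -6.36}
{'x': 0.0247, 'y': -0.0097, 'z': 0.0085, 'ax': -0.01, 'ay': -0.0, 'az': -6.36}
{'x': 0.0257, 'y': -0.0069, 'z': 0.0085, 'ax': -0.01, 'ay': -0.0, 'az': -6.36}
{'x': 0.0263, 'y': -0.004, 'z': 0.0085, 'ax': -0.01, 'ay': -0.0, 'az': -6.36}
{'x': 0.0265, 'y': -0.001, 'z': 0.0085, 'ax': -0.01, 'ay': -0.0, 'az': -6.36}
{'x': 0.0265, 'y': 0.0019, 'z': 0.0085, 'ax': -0.01, 'ay': -0.0, 'az': -6.36}
{'x': 0.0261, 'y': 0.0048, 'z': 0.0085, 'ax': -0.01, 'ay': -0.0, 'az': -6.36}
{'x': 0.0254, 'y': 0.0077, 'z': 0.0085, 'ax': -0.01, 'ay': -0.0, 'az': -6.36}
{'x': 0.0244, 'y': 0.0104, 'z': 0.0085, 'ax': -0.01, 'ay': -0.0, 'az': -6.36}
{'x': 0.0231, 'y': 0.0131, 'z': 0.0085, 'ax': -0.01, 'ay': -0.0, 'az': -6.36}
{'x': 0.0215, 'y': 0.0156, 'z': 0.0085, 'ax': -0.01, 'ay': -0.0, 'az': -6.36}
{'x': 0.0197, 'y': 0.0179, 'z': 0.0085, 'ax': -0.01, 'ay': -0.0, 'az': -6.36}
```

>>> {"method": "arm_command", "body": {
  "rows": [
    {"fingers": 1,"x": 0.02,"y": -0.017,"z": 0.0085,"az": -6.36},
    {"fingers": 1,"x": 0.022,"y": -0.015,"z": 0.0085,"az": -6.36},
    {"fingers": 1,"x": 0.0235,"y": -0.0123,"z": 0.0085,"az": -6.36},
    {"fingers": 1,"x": 0.0247,"y": -0.0097,"z": 0.0085,"az": -6.36},
    {"fingers": 1,"x": 0.0257,"y": -0.007,"z": 0.0085,"az": -6.36},
    {"fingers": 1,"x": 0.0263,"y": -0.004,"z": 0.0085,"az": -6.36},
    {"fingers": 1,"x": 0.0265,"y": -0.001,"z": 0.0085,"az": -6.36},
    {"fingers": 1,"x": 0.0265,"y": 0.002,"z": 0.0085,"az": -6.36},
    {"fingers": 1,"x": 0.026,"y": 0.005,"z": 0.0085,"az": -6.36},
    {"fingers": 1,"x": 0.0254,"y": 0.0077,"z": 0.0085,"az": -6.36}
  ],
  "grip_force": 80
}}

```text
validation failed for argument at $.ro...
```

>>> {"method": "arm_command", "body": {
  "rows": [
    {"fingers": 1,"x": 0.0244,"y": 0.0104,"z": 0.0085,"az": -6.36},
    {"fingers": 1,"x": 0.023,"y": 0.013,"z": 0.0085,"az": -6.36},
    {"fingers": 1,"x": 0.0215,"y": 0.0156,"z": 0.0085,"az": -6.36},
    {"fingers": 1,"x": 0.0197,"y": 0.018,"z": 0.0085,"az": -6.36},
    {"fingers": 1},
    {"fingers": 1},
    {"fingers": 1}
  ]
}}

```text
validation failed for argument at $.ro...
```

Run:
```python
from h import *
d=grab('wrist','w1')
print(r.get_obs()['clock'],r.get_obs()['joints'])
P=cloud(d);print(rect(P,.043,.054,(.418,-.284),.1))
plan([.4233,-.298,.13],down(np.radians(110.7)),1)
```

```text
0.15 [ 1.08390853  0.47767209  0.02233708  1.55619291 -0.01146995  1.10930597
 -0.08308271]
(((0.0, 0.0), (0.0, 0.0), 0.0), 0, np.float64(nan))
err [ 0.1738  0.3288 -0.1195] [-7.000e-02 -6.000e-02 -8.899e+01]
{'x': 0.2831, 'y': -0.241, 'z': 0.1198, 'ax': -0.07, 'ay': -0.06, 'az': -88.99}
  return _methods._mean(a, axis=axis, dtype=dtype,
  ret = ret.dtype.type(ret / rcount)
```

View pics/w1.png

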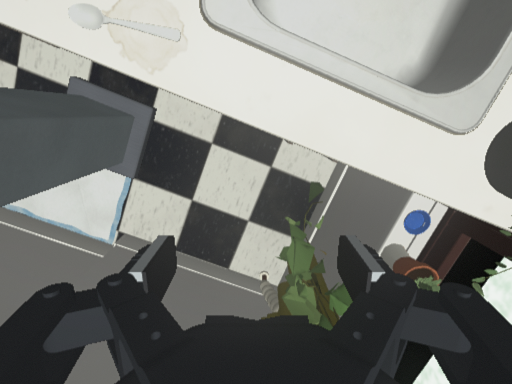

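The moves were refused and the arm is still at the start: the wrist view shows only the sink edge at (350,60) and the floor. Each row probably needs all seven keys.

>>> {"method": "arm_command", "body": {
  "rows": [
    {"fingers": 1,"x": 0.02,"y": -0.017,"z": 0.0085,"ax": 0,"ay": 0,"az": -6.36},
    {"fingers": 1,"x": 0.022,"y": -0.015,"z": 0.0085,"ax": 0,"ay": 0,"az": -6.36},
    {"fingers": 1,"x": 0.0235,"y": -0.0123,"z": 0.0085,"ax": 0,"ay": 0,"az": -6.36},
    {"fingers": 1,"x": 0.0247,"y": -0.0097,"z": 0.0085,"ax": 0,"ay": 0,"az": -6.36},
    {"fingers": 1,"x": 0.0257,"y": -0.007,"z": 0.0085,"ax": 0,"ay": 0,"az": -6.36},
    {"fingers": 1,"x": 0.0263,"y": -0.004,"z": 0.0085,"ax": 0,"ay": 0,"az": -6.36},
    {"fingers": 1,"x": 0.0265,"y": -0.001,"z": 0.0085,"ax": 0,"ay": 0,"az": -6.36},
    {"fingers": 1,"x": 0.0265,"y": 0.002,"z": 0.0085,"ax": 0,"ay": 0,"az": -6.36},
    {"fingers": 1,"x": 0.026,"y": 0.005,"z": 0.0085,"ax": 0,"ay": 0,"az": -6.36},
    {"fingers": 1,"x": 0.0254,"y": 0.0077,"z": 0.0085,"ax": 0,"ay": 0,"az": -6.36}
  ],
  "grip_force": 80
}}

```text
clock: 0.98
tcp_pos: [0.3741, -0.3915, 0.1649]
orientation: [-2.305, -2.135, 0.0]
contact_force: [0.9, -0.1, 0.5]
grip_width: 0.0854
gripper_force: 0.0
```

>>> {"method": "arm_command", "body": {
  "rows": [
    {"fingers": 1,"x": 0.0244,"y": 0.0104,"z": 0.0085,"ax": 0,"ay": 0,"az": -6.36},
    {"fingers": 1,"x": 0.023,"y": 0.013,"z": 0.0085,"ax": 0,"ay": 0,"az": -6.36},
    {"fingers": 1,"x": 0.0215,"y": 0.0156,"z": 0.0085,"ax": 0,"ay": 0,"az": -6.36},
    {"fingers": 1,"x": 0.0197,"y": 0.018,"z": 0.0085,"ax": 0,"ay": 0,"az": -6.36},
    {"fingers": 1,"x": 0,"y": 0,"z": 0,"ax": 0,"ay": 0,"az": 0},
    {"fingers": 1,"x": 0,"y": 0,"z": 0,"ax": 0,"ay": 0,"az": 0}
  ]
}}

```text
clock: 1.48
tcp_pos: [0.4239, -0.2972, 0.1308]
orientation: [-1.781, -2.586, -0.001]
contact_force: [-0.4, -1.3, -0.8]
grip_width: 0.0853
gripper_force: 0.0
```

Run:
```python
from h import *
d=grab('wrist','w2')
print(r.get_obs()['clock'],r.get_obs()['joints'])
P=cloud(d);print(rect(P,.043,.054,(.418,-.284),.1))
plan([.4233,-.298,.13],down(np.radians(110.7)),1)
```

```text
1.5333 [ 0.83247262  0.40804466 -0.41321876  2.01125363  0.23170198  0.76749974
  0.64322702]
(((417.1897277832031, -281.78826904296875), (53.99162292480469, 148.774169921875), 20.396282196044922), 12268, np.float64(0.04750644196799515))
err [-0.0001  0.0008 -0.0011] [-0.03 -0.02  0.02]
{'x': 0.0008, 'y': 0.0002, 'z': 0.0011, 'ax': -0.03, 'ay': -0.02, 'az': 0.02}
```

View pics/w2.png

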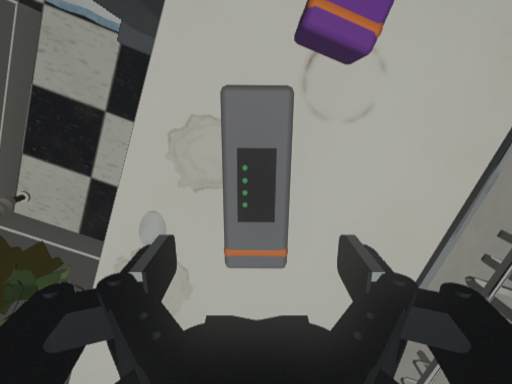

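The wrist view shows the grey pack between the open jaws: centre at (257,178), orange band at the bottom (257,253), purple one clear at (345,20). Going down to grip.

>>> {"method": "arm_command", "body": {
  "rows": [
    {"fingers": 1,"x": 0,"y": 0,"z": 0.035,"ax": 0,"ay": 0,"az": 0},
    {"fingers": 1,"x": 0,"y": 0,"z": 0.035,"ax": 0,"ay": 0,"az": 0},
    {"fingers": 1,"x": 0,"y": 0,"z": 0.03,"ax": 0,"ay": 0,"az": 0},
    {"fingers": -1,"x": 0,"y": 0,"z": 0,"ax": 0,"ay": 0,"az": 0},
    {"fingers": -1,"x": 0,"y": 0,"z": 0,"ax": 0,"ay": 0,"az": 0},
    {"fingers": -1,"x": 0,"y": 0,"z": 0,"ax": 0,"ay": 0,"az": 0},
    {"fingers": -1,"x": 0,"y": 0,"z": 0,"ax": 0,"ay": 0,"az": 0},
    {"fingers": -1,"x": 0,"y": 0,"z": 0,"ax": 0,"ay": 0,"az": 0},
    {"fingers": -1,"x": 0,"y": 0,"z": 0,"ax": 0,"ay": 0,"az": 0},
    {"fingers": -1,"x": 0,"y": 0,"z": 0,"ax": 0,"ay": 0,"az": 0}
  ],
  "grip_force": 90
}}

```text
clock: 2.37
tcp_pos: [0.4242, -0.2998, 0.0329]
orientation: [1.785, 2.582, -0.001]
contact_force: [-0.9, 0.2, 7.5]
grip_width: 0.0526
gripper_force: 95.6
```

>>> {"method": "arm_command", "body": {
  "rows": [
    {"fingers": -1,"x": 0,"y": 0,"z": -0.02,"ax": 0,"ay": 0,"az": 0},
    {"fingers": -1,"x": 0,"y": 0,"z": -0.035,"ax": 0,"ay": 0,"az": 0},
    {"fingers": -1,"x": 0,"y": 0,"z": -0.035,"ax": 0,"ay": 0,"az": 0},
    {"fingers": -1,"x": 0,"y": 0,"z": -0.03,"ax": 0,"ay": 0,"az": 0},
    {"fingers": -1,"x": 0,"y": 0,"z": 0,"ax": 0,"ay": 0,"az": 0},
    {"fingers": -1,"x": 0,"y": 0,"z": 0,"ax": 0,"ay": 0,"az": 0}
  ]
}}

```text
clock: 2.87
tcp_pos: [0.4244, -0.2996, 0.1533]
orientation: [1.783, 2.581, -0.001]
contact_force: [0.0, -0.9, -3.5]
grip_width: 0.0527
gripper_force: 95.7
```

```bash
cat >> h.py <<'E'
def inhand(f):
    "pack pose in the tool frame from wrist depth: fit top plane, rectangle"
    d=grab('wrist',f);o=r.get_obs();Rt=R.from_rotvec(o['orientation']);P=cloud(d)
    Q=Rt.inv().apply((P.reshape(-1,3)-o['tcp_pos']))
    m=(d['depth'].ravel()>0)&(abs(Q[:,1])<.035)&(Q[:,0]>-.075)&(Q[:,0]<.11)&(Q[:,2]>-.035)&(Q[:,2]<.008)
    q=Q[m]
    for k in range(4):
        A=np.c_[q[:,:2],np.ones(len(q))];c=np.linalg.lstsq(A,q[:,2],rcond=None)[0];e=abs(q[:,2]-A@c);q=q[e<.002]
    b=cv2.minAreaRect((q[:,:2]*1000).astype(np.float32))
    print('n',len(q),'pitch slope dz/dx deg',np.degrees(np.arctan(c[0])),'roll',np.degrees(np.arctan(c[1])),'z0 mm',c[2]*1e3,'rect',b,'x',q[:,0].min(),q[:,0].max())
E
python3 - <<'E'
from h import *
inhand('w3');o=r.get_obs();print(o['clock'],o['tcp_pos'],o['contact_force'],o['moment'],o['grip_width'])
C=np.array([.4866,.1622]);yw=np.radians(100.8);e=np.array([np.cos(yw),np.sin(yw)])
g=C+e*(-.075-.015)
plan([*g,.15],down(yw),12)
E
```

```text
n 31882 pitch slope dz/dx deg 0.3950561263514859 roll -0.1021348992518375 z0 mm -16.53986565671583 rect ((33.069725036621094, -0.4688835144042969), (65.80897521972656, 118.63553619384766), 87.59696197509766) x -0.027329981782545115 0.09162826290212737
2.9167 [ 0.42314803 -0.29903065  0.15158819] [-7.08394459e-02  1.97767792e-03 -4.05613579e+00] [-0.08734757 -0.00533911  0.05802787] 0.05228569816785362
err [ 0.0803  0.3728 -0.0016] [0.01 0.05 9.92]
{'x': 0.0267, 'y': 0.0173, 'z': 0.0001, 'ax': 0.0, 'ay': 0.0, 'az': 0.83}
{'x': 0.0269, 'y': 0.0169, 'z': 0.0001, 'ax': 0.0, 'ay': 0.0, 'az': 0.83}
{'x': 0.0272, 'y': 0.0165, 'z': 0.0001, 'ax': 0.0, 'ay': 0.0, 'az': 0.83}
{'x': 0.0274, 'y': 0.0161, 'z': 0.0001, 'ax': 0.0, 'ay': 0.0, 'az': 0.83}
{'x': 0.0276, 'y': 0.0157, 'z': 0.0001, 'ax': 0.0, 'ay': 0.0, 'az': 0.83}
{'x': 0.0279, 'y': 0.0153, 'z': 0.0001, 'ax': 0.0, 'ay': 0.0, 'az': 0.83}
{'x': 0.0281, 'y': 0.0149, 'z': 0.0001, 'ax': 0.0, 'ay': 0.0, 'az': 0.83}
{'x': 0.0283, 'y': 0.0145, 'z': 0.0001, 'ax': 0.0, 'ay': 0.0, 'az': 0.83}
{'x': 0.0285, 'y': 0.0141, 'z': 0.0001, 'ax': 0.0, 'ay': 0.0, 'az': 0.83}
{'x': 0.0287, 'y': 0.0137, 'z': 0.0001, 'ax': 0.0, 'ay': 0.0, 'az': 0.83}
{'x': 0.0289, 'y': 0.0132, 'z': 0.0001, 'ax': 0.0, 'ay': 0.0, 'az': 0.83}
{'x': 0.0291, 'y': 0.0128, 'z': 0.0001, 'ax': 0.0, 'ay': 0.0, 'az': 0.83}
```

View pics/w3.png

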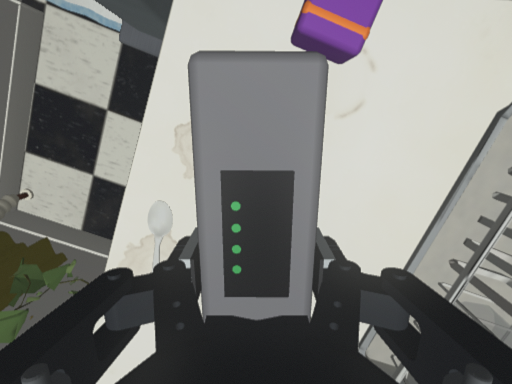

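Held level: the pack's contact end is at (258,55) in the wrist view, and its origin is 16.5 mm ahead of the TCP. Carrying it over, above the purple one at (335,25).

>>> {"method": "arm_command", "body": {
  "rows": [
    {"fingers": -1,"x": 0.0267,"y": 0.0173,"z": 0,"ax": 0,"ay": 0,"az": 0.83},
    {"fingers": -1,"x": 0.0269,"y": 0.0169,"z": 0,"ax": 0,"ay": 0,"az": 0.83},
    {"fingers": -1,"x": 0.0272,"y": 0.0165,"z": 0,"ax": 0,"ay": 0,"az": 0.83},
    {"fingers": -1,"x": 0.0274,"y": 0.0161,"z": 0,"ax": 0,"ay": 0,"az": 0.83},
    {"fingers": -1,"x": 0.0276,"y": 0.0157,"z": 0,"ax": 0,"ay": 0,"az": 0.83},
    {"fingers": -1,"x": 0.0279,"y": 0.0153,"z": 0,"ax": 0,"ay": 0,"az": 0.83},
    {"fingers": -1,"x": 0.0281,"y": 0.0149,"z": 0,"ax": 0,"ay": 0,"az": 0.83},
    {"fingers": -1,"x": 0.0283,"y": 0.0145,"z": 0,"ax": 0,"ay": 0,"az": 0.83},
    {"fingers": -1,"x": 0.0285,"y": 0.0141,"z": 0,"ax": 0,"ay": 0,"az": 0.83},
    {"fingers": -1,"x": 0.0287,"y": 0.0137,"z": 0,"ax": 0,"ay": 0,"az": 0.83}
  ]
}}

```text
clock: 3.75
tcp_pos: [0.4893, 0.0132, 0.1495]
orientation: [-1.967, -2.446, 0.004]
contact_force: [0.3, 0.1, -2.6]
grip_width: 0.0528
gripper_force: 95.3
```

>>> {"method": "arm_command", "body": {
  "rows": [
    {"fingers": -1,"x": 0.0289,"y": 0.0132,"z": 0,"ax": 0,"ay": -2,"az": 0.83},
    {"fingers": -1,"x": 0.0291,"y": 0.0128,"z": 0,"ax": 0,"ay": -3.6,"az": 0.83},
    {"fingers": -1,"x": 0,"y": 0,"z": 0,"ax": 0,"ay": 0,"az": 0},
    {"fingers": -1,"x": 0,"y": 0,"z": 0,"ax": 0,"ay": 0,"az": 0},
    {"fingers": -1,"x": 0,"y": 0,"z": 0,"ax": 0,"ay": 0,"az": 0},
    {"fingers": -1,"x": 0,"y": 0,"z": 0,"ax": 0,"ay": 0,"az": 0}
  ]
}}

```text
clock: 4.25
tcp_pos: [0.503, 0.0722, 0.1491]
orientation: [1.957, 2.36, -0.098]
contact_force: [-0.2, -0.3, -2.7]
grip_width: 0.0525
gripper_force: 95.2
```

```bash
cat >> h.py <<'E'
yw=np.radians(100.8);C=np.array([.4866,.1622,0]);e=np.array([np.cos(yw),np.sin(yw),0]);l=np.array([-e[1],e[0],0])
def packpose():
    o=r.get_obs();Rt=R.from_rotvec(o['orientation']);p=o['tcp_pos']+Rt.apply([.0165,0,.032])
    x=(Rt*R.from_euler('y',-.4,degrees=True)).apply([1,0,0]);w=p-C
    n=Rt.apply([0,1,0])
    print('t',o['clock'],'pack x,y,z mm',np.round([w@e*1e3,w@l*1e3,w[2]*1e3],1),'pitch',round(np.degrees(np.arcsin(-x[2])),2),'yaw-cr',round(np.degrees(np.arctan2(x@l,x@e)),2),'roll',round(np.degrees(np.arcsin(n[2])),2),
     'F e,l,z',np.round([o['contact_force']@e,o['contact_force']@l,o['contact_force'][2]],1),o['gripper_force'])
    return o,Rt
E
python3 - <<'E'
from h import *
inhand('w4');packpose()
d=grab('wrist','w4b')
P=cloud(d)
for zl,zh in((.07,.085),):
    print(rect(P,zl,zh,(.471,.239),.075))
a=cv2.imread('pics/w4.png');cv2.imwrite('pics/w4c.png',cv2.resize(a[0:210],(800,328)))
E
```

```text
n 31663 pitch slope dz/dx deg 0.24721113290510657 roll 0.016804119594135983 z0 mm -14.722853544298424 rect ((34.52488708496094, -0.010711669921875), (68.3415756225586, 117.43669891357422), 89.07913970947266) x -0.024621703749773464 0.09297934602211075
t 4.3 pack x,y,z mm [-78.7   0.5 115.9] pitch 6.03 yaw-cr -0.18 roll -0.06 F e,l,z [-0.9  0.3 -1.8] 95.24856090545654
(((0.0, 0.0), (0.0, 0.0), 0.0), 0, np.float64(nan))
  return _methods._mean(a, axis=axis, dtype=dtype,
  ret = ret.dtype.type(ret / rcount)
```

View pics/w4c.png

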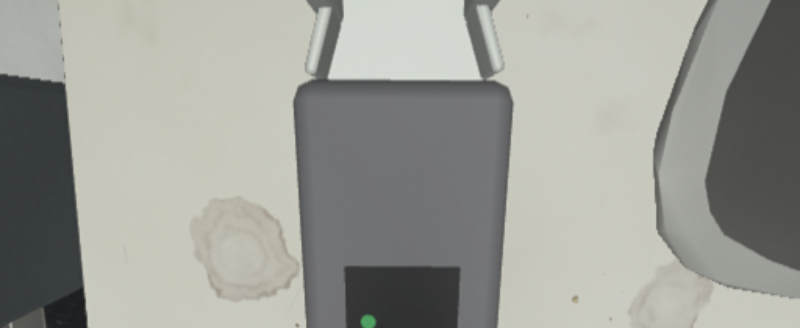

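The pack's contact end at (403,85) lies midway between the guides at (323,40) and (485,40), so it is centred. Descending to just above the bay floor.

>>> {"method": "arm_command", "body": {
  "rows": [
    {"fingers": -1,"x": 0.003,"y": 0,"z": 0.03,"ax": 0,"ay": 0,"az": 0},
    {"fingers": -1,"x": 0.003,"y": 0,"z": 0.03,"ax": 0,"ay": 0,"az": 0},
    {"fingers": -1,"x": 0.002,"y": 0,"z": 0.02,"ax": 0,"ay": 0,"az": 0},
    {"fingers": -1,"x": 0.001,"y": 0,"z": 0.01,"ax": 0,"ay": 0,"az": 0},
    {"fingers": -1,"x": 0,"y": 0,"z": 0,"ax": 0,"ay": 0,"az": 0},
    {"fingers": -1,"x": 0,"y": 0,"z": 0,"ax": 0,"ay": 0,"az": 0}
  ]
}}

```text
clock: 4.85
tcp_pos: [0.5043, 0.0731, 0.0598]
orientation: [1.956, 2.359, -0.095]
contact_force: [-0.2, 0.0, -2.1]
grip_width: 0.0529
gripper_force: 97.2
```

Run:
```python
from h import *
inhand('w5');packpose()
```

```text
n 32151 pitch slope dz/dx deg -0.8521604946745213 roll -0.1282838901461056 z0 mm -15.127626980928238 rect ((33.729736328125, -1.9597129821777344), (65.59003448486328, 117.85795593261719), 87.33099365234375) x -0.026399240107648634 0.09178271748502707
t 4.9 pack x,y,z mm [-77.3  -1.1  26.7] pitch 6.0 yaw-cr -0.12 roll 0.1 F e,l,z [-0.   0.1 -2.8] 97.17543840408325
```

>>> {"method": "arm_command", "body": {
  "rows": [
    {"fingers": -1,"x": 0.01,"y": 0,"z": 0,"ax": 0,"ay": 0,"az": 0},
    {"fingers": -1,"x": 0.01,"y": 0,"z": 0,"ax": 0,"ay": 0,"az": 0},
    {"fingers": -1,"x": 0.01,"y": 0,"z": -0.001,"ax": 0,"ay": 0,"az": 0},
    {"fingers": -1,"x": 0.01,"y": 0,"z": -0.001,"ax": 0,"ay": 0,"az": 0},
    {"fingers": -1,"x": 0.01,"y": 0,"z": -0.001,"ax": 0,"ay": 0,"az": 0},
    {"fingers": -1,"x": 0,"y": 0,"z": 0,"ax": 0,"ay": 0,"az": 0},
    {"fingers": -1,"x": 0,"y": 0,"z": 0,"ax": 0,"ay": 0,"az": 0}
  ]
}}

```text
clock: 5.48
tcp_pos: [0.4945, 0.1245, 0.058]
orientation: [1.951, 2.363, -0.094]
contact_force: [-0.4, -1.0, -2.6]
grip_width: 0.0532
gripper_force: 97.2
```

Run:
```python
from h import *
packpose();a=grab('scene','s5')['frame']
c=cv2.resize(a[200:300,190:300],(770,700))[:600]
cv2.imwrite('pics/s5c.png',cv2.cvtColor(c,cv2.COLOR_RGB2BGR))
```

```text
t 5.4833 pack x,y,z mm [-25.2  -0.7  24.6] pitch 5.99 yaw-cr 0.1 roll 0.08 F e,l,z [-1.   0.6 -2.6] 97.17716574668884
```

View pics/s5c.png

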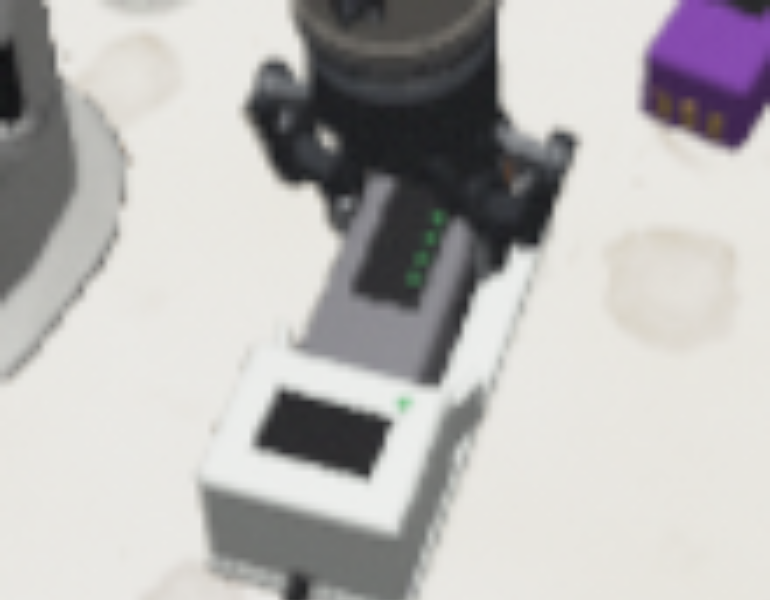

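The contact end is under the hood at (370,370) and nothing has touched. Next I lower it slightly and go on to the plunger.

>>> {"method": "arm_command", "body": {
  "rows": [
    {"fingers": -1,"x": 0.004,"y": 0,"z": 0.0005,"ax": 0,"ay": 0,"az": 0},
    {"fingers": -1,"x": 0.004,"y": 0,"z": 0.0005,"ax": 0,"ay": 0,"az": 0},
    {"fingers": -1,"x": 0.004,"y": 0,"z": 0.0005,"ax": 0,"ay": 0,"az": 0},
    {"fingers": -1,"x": 0.003,"y": 0,"z": 0,"ax": 0,"ay": 0,"az": 0},
    {"fingers": -1,"x": 0.003,"y": 0,"z": 0,"ax": 0,"ay": 0,"az": 0},
    {"fingers": -1,"x": 0,"y": 0,"z": 0,"ax": 0,"ay": 0,"az": 0}
  ]
}}

```text
clock: 6.03
tcp_pos: [0.4915, 0.14, 0.0547]
orientation: [1.953, 2.359, -0.097]
contact_force: [0.7, -5.2, -1.6]
grip_width: 0.0526
gripper_force: 97.2
```

```bash
python3 -c "
from h import *
packpose()"
```

```text
t 6.0333 pack x,y,z mm [-9.5 -0.7 21.2] pitch 6.11 yaw-cr -0.04 roll 0.04 F e,l,z [-5.2  0.3 -1.6] 97.17729449272156
```

>>> {"method": "arm_command", "body": {
  "rows": [
    {"fingers": -1,"x": 0.003,"y": 0,"z": -0.0003,"ax": 0,"ay": 0,"az": 0},
    {"fingers": -1,"x": 0.003,"y": 0,"z": -0.0003,"ax": 0,"ay": 0,"az": 0},
    {"fingers": -1,"x": 0.002,"y": 0,"z": -0.0002,"ax": 0,"ay": 0,"az": 0},
    {"fingers": -1,"x": 0.002,"y": 0,"z": -0.0002,"ax": 0,"ay": 0,"az": 0},
    {"fingers": -1,"x": 0,"y": 0,"z": 0,"ax": 0,"ay": 0,"az": 0},
    {"fingers": -1,"x": 0,"y": 0,"z": 0,"ax": 0,"ay": 0,"az": 0}
  ]
}}

```text
clock: 6.53
tcp_pos: [0.4898, 0.1476, 0.0548]
orientation: [1.954, 2.357, -0.1]
contact_force: [0.3, -9.4, 1.1]
grip_width: 0.053
gripper_force: 97.2
```

```bash
python3 -c "
from h import *
packpose()"
```

```text
t 6.5333 pack x,y,z mm [-1.8 -0.5 21.2] pitch 6.25 yaw-cr -0.14 roll -0.0 F e,l,z [-9.3  1.5  1.1] 97.1660578250885
```

>>> {"method": "arm_command", "body": {
  "rows": [
    {"fingers": -1,"x": 0.0015,"y": 0,"z": -0.0002,"ax": 0,"ay": 0,"az": 0},
    {"fingers": -1,"x": 0.0015,"y": 0,"z": -0.0002,"ax": 0,"ay": 0,"az": 0},
    {"fingers": -1,"x": 0.0015,"y": 0,"z": -0.0002,"ax": 0,"ay": 0,"az": 0},
    {"fingers": -1,"x": 0,"y": 0,"z": 0,"ax": 0,"ay": 0,"az": 0},
    {"fingers": -1,"x": 0,"y": 0,"z": 0,"ax": 0,"ay": 0,"az": 0}
  ]
}}

```text
clock: 6.95
tcp_pos: [0.489, 0.1511, 0.0549]
orientation: [1.955, 2.355, -0.102]
contact_force: [2.0, -10.4, 1.5]
grip_width: 0.0529
gripper_force: 97.3
```

```bash
python3 -c "
from h import *
packpose()"
```

```text
t 6.95 pack x,y,z mm [ 1.8 -0.3 21.3] pitch 6.31 yaw-cr -0.18 roll -0.03 F e,l,z [-10.6   0.    1.5] 97.27199077606201
```

>>> {"method": "arm_command", "body": {
  "rows": [
    {"fingers": -1,"x": 0.0015,"y": 0,"z": -0.0002,"ax": 0,"ay": 0,"az": 0},
    {"fingers": -1,"x": 0.0015,"y": 0,"z": -0.0002,"ax": 0,"ay": 0,"az": 0},
    {"fingers": -1,"x": 0,"y": 0,"z": 0,"ax": 0,"ay": 0,"az": 0},
    {"fingers": -1,"x": 0,"y": 0,"z": 0,"ax": 0,"ay": 0,"az": 0}
  ]
}}

```text
clock: 7.28
tcp_pos: [0.4888, 0.1513, 0.055]
orientation: [1.956, 2.351, -0.107]
contact_force: [3.1, -17.5, 3.4]
grip_width: 0.053
gripper_force: 97.6
```

```bash
python3 -c "
from h import *
packpose()"
```

```text
t 7.2833 pack x,y,z mm [ 1.8 -0.2 21.4] pitch 6.53 yaw-cr -0.29 roll -0.09 F e,l,z [-17.8   0.2   3.4] 97.56278157234192
```

The stop is felt: 18 N, with no more travel. Still pushing, I start to lower the heel.

>>> {"method": "arm_command", "body": {
  "rows": [
    {"fingers": -1,"x": 0.0002,"y": 0,"z": 0.0018,"ax": 0,"ay": 1,"az": 0},
    {"fingers": -1,"x": 0.0002,"y": 0,"z": 0.0018,"ax": 0,"ay": 1,"az": 0},
    {"fingers": -1,"x": 0.0001,"y": 0,"z": 0.0018,"ax": 0,"ay": 1,"az": 0},
    {"fingers": -1,"x": 0,"y": 0,"z": 0,"ax": 0,"ay": 0,"az": 0},
    {"fingers": -1,"x": 0,"y": 0,"z": 0,"ax": 0,"ay": 0,"az": 0}
  ]
}}

```text
clock: 7.7
tcp_pos: [0.4889, 0.1505, 0.0491]
orientation: [1.984, 2.383, -0.057]
contact_force: [3.7, -18.9, 1.0]
grip_width: 0.0529
gripper_force: 97.4
```

```bash
python3 -c "
from h import *
packpose()"
```

```text
t 7.7 pack x,y,z mm [ 2.8 -0.1 16.3] pitch 3.54 yaw-cr -0.35 roll -0.12 F e,l,z [-19.3  -0.1   1. ] 97.39787220954895
```

>>> {"method": "arm_command", "body": {
  "rows": [
    {"fingers": -1,"x": 0.0001,"y": 0,"z": 0.0016,"ax": 0,"ay": 1,"az": 0},
    {"fingers": -1,"x": 0,"y": 0,"z": 0.0016,"ax": 0,"ay": 1,"az": 0},
    {"fingers": -1,"x": 0,"y": 0,"z": 0.0014,"ax": 0,"ay": 1.2,"az": 0},
    {"fingers": -1,"x": 0,"y": 0,"z": 0,"ax": 0,"ay": 0,"az": 0},
    {"fingers": -1,"x": 0,"y": 0,"z": 0,"ax": 0,"ay": 0,"az": 0}
  ]
}}

```text
clock: 8.12
tcp_pos: [0.4891, 0.1501, 0.0447]
orientation: [-2.008, -2.414, 0.002]
contact_force: [4.7, -19.7, 4.5]
grip_width: 0.0532
gripper_force: 97.8
```

```bash
python3 -c "
from h import *
packpose()"
```

```text
t 8.1167 pack x,y,z mm [ 4.2 -0.3 12.7] pitch 0.38 yaw-cr -0.3 roll -0.1 F e,l,z [-20.2  -0.9   4.5] 97.84727096557617
```

>>> {"method": "arm_command", "body": {
  "rows": [
    {"fingers": -1,"x": 0,"y": 0,"z": 0.001,"ax": 0,"ay": 0.2,"az": 0},
    {"fingers": -1,"x": -0.002,"y": 0,"z": 0,"ax": 0,"ay": 0,"az": 0},
    {"fingers": -1,"x": -0.002,"y": 0,"z": 0,"ax": 0,"ay": 0,"az": 0},
    {"fingers": -1,"x": -0.002,"y": 0,"z": 0,"ax": 0,"ay": 0,"az": 0},
    {"fingers": -1,"x": 0,"y": 0,"z": 0,"ax": 0,"ay": 0,"az": 0},
    {"fingers": -1,"x": 0,"y": 0,"z": 0,"ax": 0,"ay": 0,"az": 0}
  ]
}}

```text
clock: 8.62
tcp_pos: [0.4897, 0.1494, 0.0444]
orientation: [-2.0, -2.413, -0.01]
contact_force: [-0.5, -8.5, 8.5]
grip_width: 0.053
gripper_force: 98.5
```

```bash
python3 -c "
from h import *
packpose()"
```

```text
t 8.6167 pack x,y,z mm [ 3.7 -0.7 12.6] pitch -0.16 yaw-cr -0.11 roll 0.03 F e,l,z [-8.3  2.1  8.5] 98.54766368865967
```

>>> {"method": "arm_command", "body": {
  "rows": [
    {"fingers": -1,"x": -0.002,"y": 0,"z": -0.0005,"ax": 0,"ay": 0,"az": 0},
    {"fingers": -1,"x": -0.002,"y": 0,"z": 0,"ax": 0,"ay": 0,"az": 0},
    {"fingers": -1,"x": 0,"y": 0,"z": 0,"ax": 0,"ay": 0,"az": 0},
    {"fingers": -1,"x": 0,"y": 0,"z": 0,"ax": 0,"ay": 0,"az": 0}
  ]
}}

```text
clock: 8.95
tcp_pos: [0.4904, 0.1462, 0.0445]
orientation: [-1.999, -2.413, -0.012]
contact_force: [1.1, -6.2, 2.0]
grip_width: 0.0529
gripper_force: 97.8
```

```bash
python3 -c "
from h import *
packpose()"
```

```text
t 8.95 pack x,y,z mm [ 0.5 -0.8 12.6] pitch -0.23 yaw-cr -0.09 roll 0.04 F e,l,z [-6.3  0.1  2. ] 97.78312683105469
```

Pack at x ≈ 0.5 mm, z ≈ 12.6 mm and level, so it is seated. I open the jaws and then rise.

>>> {"method": "arm_command", "body": {
  "rows": [
    {"fingers": 1,"x": 0,"y": 0,"z": 0,"ax": 0,"ay": 0,"az": 0},
    {"fingers": 1,"x": 0,"y": 0,"z": 0,"ax": 0,"ay": 0,"az": 0},
    {"fingers": 1,"x": 0,"y": 0,"z": 0,"ax": 0,"ay": 0,"az": 0},
    {"fingers": 1,"x": 0,"y": 0,"z": 0,"ax": 0,"ay": 0,"az": 0},
    {"fingers": 1,"x": 0,"y": 0,"z": 0,"ax": 0,"ay": 0,"az": 0},
    {"fingers": 1,"x": 0,"y": 0,"z": 0,"ax": 0,"ay": 0,"az": 0}
  ]
}}

```text
clock: 9.45
tcp_pos: [0.49, 0.1488, 0.0444]
orientation: [-1.996, -2.413, -0.016]
contact_force: [0.3, -0.4, -0.3]
grip_width: 0.0852
gripper_force: 0.0
```

>>> {"method": "arm_command", "body": {
  "rows": [
    {"fingers": 1,"x": 0,"y": 0,"z": -0.01,"ax": 0,"ay": 0,"az": 0},
    {"fingers": 1,"x": 0,"y": 0,"z": -0.02,"ax": 0,"ay": 0,"az": 0},
    {"fingers": 1,"x": 0,"y": 0,"z": -0.03,"ax": 0,"ay": 0,"az": 0},
    {"fingers": 1,"x": 0,"y": 0,"z": -0.03,"ax": 0,"ay": 0,"az": 0},
    {"fingers": 1,"x": -0.03,"y": 0,"z": -0.03,"ax": 0,"ay": 0,"az": 0},
    {"fingers": 1,"x": -0.03,"y": 0,"z": 0,"ax": 0,"ay": 0,"az": 0},
    {"fingers": 1,"x": 0,"y": 0,"z": 0,"ax": 0,"ay": 0,"az": 0},
    {"fingers": 1,"x": 0,"y": 0,"z": 0,"ax": 0,"ay": 0,"az": 0},
    {"fingers": 1,"x": 0,"y": 0,"z": 0,"ax": 0,"ay": 0,"az": 0}
  ]
}}

```text
clock: 10.2
tcp_pos: [0.501, 0.0886, 0.1632]
orientation: [-1.997, -2.412, -0.016]
contact_force: [0.2, -0.1, -0.7]
grip_width: 0.0853
gripper_force: 0.0
```

Run:
```python
from h import *
d=grab('wrist','w9');P=cloud(d)
Q=(P-C);x=Q@e;y=Q@l;z=P[...,2]
m=(z>.052)&(z<.067)&(x>-.12)&(x<.044)&(abs(y)<.05)&(d['depth']>0)
q=np.c_[x[m],y[m],z[m]];c=np.linalg.lstsq(np.c_[q[:,:2],np.ones(len(q))],q[:,2],rcond=None)[0]
print(len(q),'x',q[:,0].min(),q[:,0].max(),'y',np.percentile(q[:,1],[1,50,99]),'z',np.median(q[:,2]),'slopes',c)
o=r.get_obs();print(o['clock'],o['contact_force'])
```

```text
9663 x -0.07231946909509908 0.043992542736682044 y [-0.02689079 -0.00024398  0.02670486] z 0.06001397098192829 slopes [ 0.00650868 -0.00031387  0.05996265]
10.25 [-0.37254526  0.23951423 -0.84334165]
```

View pics/w9.png

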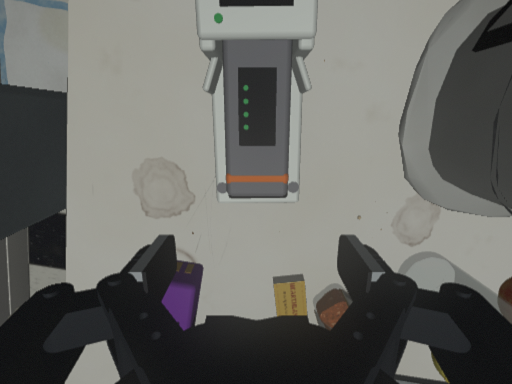

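The picture shows the pack flat under the hood, its heel at (257,192) close behind the sill, and the bystanders untouched. The pack's top is at 60 mm, level, and centred within 1 mm.

```bash
python3 -c "
from bench import r
print(r.hand_in())"
```

```text
the job is handed in; nothing more can be done
None
```

The battery pack lies flat in the charging cradle with its contact end under the hood and its heel behind the sill; the gripper has let go, and the job was handed in at about 10 s (no verdict was returned).

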